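Overhang a setter plate at the end of a furnace loading ledge

ROBOT

A 6-joint arm with a two-finger parallel gripper is mounted at the origin on the work surface. World frame = base frame: x ahead of the robot, y to its left, z up, the work surface at z = 0. Lengths are in m, angles in degrees, forces in N, time in s.
With the tool pointing down it reaches from about 0.35 to 0.875 m from the base axis. Payload 4.2 kg.
Tool frame: the origin (TCP) lies on the centre line of the jaws, within the pads' length; the fingertips stand 19 mm ahead of it and the grasp point (between the pads) is the TCP; x points along the fingers, y is the direction in which the jaws open and shut, and the axes are right-handed (so a half turn about x gives the same grasp; the last joint's range is limited). The gripper opens to 87 mm and grips with 3 to 60 N. Pads are 19 mm wide; open, the fingers measure 117 mm over their backs; the gripper's body (75 mm by 190 mm) begins 51 mm behind the grasp point.
Start: joints at [-52.735, 22.042, 0.453, 0, -68.411, -14.817], TCP at [0.239, -0.578, 0.242] pointing down, gripper open.
Joint ranges: [-179.83, 179.83], [-69.29, 118.12], [-61.27, 80.66], [-181.25, 117.63], [-171.15, -9.14], [-177.46, 177.46]. Speed limits (degrees/s): [159.86, 159.86, 180, 180, 180, 180].

INTERFACE

Orientations are given as a 3x3 rotation matrix whose columns are the frame's x, y, z axes.
In Python, from station import r, viewer, job, spotter gives the robot as it stands.
- The arm moves only by the tool play_rows, never from a script. Its argument "commands" is a list of rows, each an object of numbers: "fingers": the gripper command: -1 is fully open, 1 is shut, values between are in proportion; "tx", "ty", "tz": the shift along the tool's x, y, z normalised to -1 to 1, where 1 is 750 mm; "ax", "ay", "az": the turn, a rotation vector about the tool's x, y, z normalised to -1 to 1, where 1 is pi rad. In form: [{"fingers": .., "tx": .., "ty": .., "tz": .., "ax": .., "ay": .., "az": ..}, ...]. A call has 1 to 5 rows; each row is the pose to reach, as a shift and turn from the pose commanded when the call began, along the tool's axes at that moment, turning the shorter way round; what a row does not reach only later rows make up. A row lasts 1/12 s, in which the tool goes at most 41.7 mm and 7.16 degrees, less where a joint would pass 70% of its speed; a pose out of reach is approached as far as the arm can. A call with a number of a shift or a turn outside -1 to 1 is refused whole. A call with a gripper value outside its range is refused whole. The fingers move at their own pace and stop on an object; the grip force is fixed at half the most. Time passes only in rows, so rows that repeat a pose let the fingers close. It gives the time, the measured TCP pose, the force and the opening at its end, in the units of the state.
- r.sense(): the state, without advancing time (a new reading comes with each control period).
- viewer.capture(name): name is "scene" or "top"; returns a dict with "image" (384x512x3 uint8, red, green, blue), "fx", "fy", "cx", "cy" (pixels), "dist" ([k1, k2, p1, p2, k3] as OpenCV has them; the pictures are not rectified), "R" (3x3) and "t" (3): a world point X has camera coordinates R X + t. Camera axes: x right, y down, z forward; pixel columns grow to the right and rows downward; lengths in m; the calibration is good to about 2 mm. A picture is of the moment at which its call begins. There is no depth.
- job.finish_job(): hands the job in, once; it reports no verdict.
Trained networks look in a picture, given as the dict that the camera call returned (one of the last four; its "shot" number tells which), for a name from the list of things; names that differ only in an ending like _2 or _b are one class to them, and where a whole thing is asked for, a point or a joint stands for the part that bears it (a point fixed in the world has none). Each returns a list of dicts, best first, with "score" (0 to 1); they miss things now and then, are a little off and sometimes report something else, mostly with a low value. They report only what shows in the picture. A call takes as long as a camera call. They do not tell look-alikes from the thing itself.
- spotter.find_in(name, picture): "uv" ([column, row] in pixels, amid what is visible of it).
- spotter.silhouettes(name, picture): "region" (384x512 bool, what is visible of it) and "uv" ([column, row] in pixels, amid what is visible of it).
The state is a dict: "time_s": time; "joints": joint angles; "joint_velocities": joint speeds; "effort": joint torques, N m; "tcp_pos": TCP position; "ee_rot": TCP orientation; "wrist_force": force on the tool from outside, world axes, zero at the start; "moment": the same for the moment, N m; "gripper_width": opening from 0.0 (shut) to 1.0 (fully open).
Only numpy, scipy, OpenCV 4.12 (cv2) and the standard library are available. Lean on these libraries where they do the work, as an engineer would, in place of code of your own. Each camera call takes 0.05 s, during which the arm holds its last target. There are 200 camera calls.

TASK

Using only pushes of the fingertips, slide the white ceramic plate on the blue-grey ledge so that its long rear edge lies flat against the bare-metal rail along the back of the ledge and its leading end sticks out past the ledge's yellow end, with the blue line across the plate level with that end. Never pick the plate up or let it tip off, and leave the crucible, the ledge and everything else where they stand.

Things in the scene. Friction and masses are not known exactly. Their poses are not given: they have to be found in the camera images.
- plate: White ceramic setter plate, 70 (its x) by 120 (its y) by 6 mm thick (z up), about 0.19 kg, loose, lying flat on the ledge. Origin: centre of its underside. Its +y end is the leading end; it starts turned by up to 0.1 rad from the ledge and 8 to 20 mm clear of the rail, its leading end 30 to 90 mm short of the ledge's yellow end.
- plate_line (a point): Middle of the blue line, 3 mm wide, that crosses the plate's top along the plate's x, 35 mm from its leading (+y) end, which is 25 mm from the plate's centre. Axes as the plate's.
- ledge: Blue-grey anodised metal ledge fixed to the bench: 130 (its x) by 380 (its y) mm, flat top 60 mm above the bench. Origin: centre of its footprint, at bench level. +x points to its rear, where a bare-metal rail 12 mm thick and 12 mm high runs along the whole edge: the rail's inner face is at x = +53 mm. +y points to its yellow end, at y = +190 mm. The front (-x) and both ends are open; there is a free drop to the bench beyond the yellow end.
- ledge_end (a point): Middle of the ledge's yellow end, on the top's edge (x = 0, y = +190, z = +60 mm of the ledge). Axes as the ledge's: a line point at y = 0 in this frame is level with the end.
- crucible: Small white crucible, 36 mm across and 35 mm high, standing loose on the ledge's other half, about 150 mm from the ledge's centre towards -y. Origin: centre of its underside. Leave it alone.
- beaker: Glass beaker, 64 mm across and 85 mm high, standing on the bench behind the ledge's rail. Origin: centre of its underside. Leave it alone.
- tongs: Steel crucible tongs, 190 mm long along their x, 78 mm wide over the handle rings, 10 mm high, lying on the bench in front of the ledge. Origin: centre of the underside. Leave them alone.
- jar: Amber jar, 60 mm across and 80 mm high, on the bench behind the ledge's rail, nearer the yellow end. Origin: centre of its underside. Leave it alone.
- meter: Black handheld meter, 150 by 75 by 30 mm, lying on the bench to the right. Origin: centre of its underside. Leave it alone.
- vial: Small vial with a blue cap, 28 mm across and 60 mm high, on the bench to the left. Origin: centre of its underside. Leave it alone.
Not all that is in view belongs to the job. What is meant by the plate is not purple, and is the larger of those in its own colour.

How it is judged (in metres and radians):
At the end, for the whole second after the job is handed in: The blue line is within 8 mm of the ledge's end, the plate's rear edge is within 5 mm of the rail (measured at the plate's middle) and parallel to it within 0.05 rad, and the plate lies flat and at rest on the ledge (y of plate_line in the frame of ledge_end between -0.008 and 0.008 m and x of plate in the frame of ledge above 0.013 m and angle between the y axis of plate and the y axis of ledge, either way round below 0.05 rad and z of plate in the frame of ledge between 0.056 and 0.064 m and angle between plate's own z axis and vertical below 0.05 rad and linear speed of plate below 0.01 m/s); the robot touches nothing.
It fails at once if the plate is lifted off the ledge, tipped up or dropped (z of plate in the frame of ledge above 0.07 m or z of plate in the frame of ledge below 0.05 m or angle between plate's own z axis and vertical above 0.15 rad).
It fails at once if another thing is moved by more than 15 mm or knocked over (distance of any of crucible, beaker, tongs, jar, meter, vial from where it was at the start of the episode above 0.015 m or angle between any of crucible, beaker, jar, vial's own z axis and vertical above 0.4 rad).
It also fails if it takes over 54 s, if anything falls off the work surface, if the arm or the gripper's body presses on something with over 40 N, if the wrist force passes 120 N, or if a joint passes its speed limit or range.

## Working session

There is one attempt and no reset: what is moved stays moved. The work goes in short steps, Python scripts to look and compute and a tool call to move; the robot and the scene stay as the last step left them, time stands still between calls to the robot, and variables do not carry over. Pictures are saved under pics/ and viewed, about 8 in all and at most 12, crops included, and the job is handed in when it is done.

Besides the shell and the picture viewer there is one more tool, called after "Request:" in YAML: its name, and indented under it one key for each argument. play_rows: Moves the arm, as the interface text tells. Its arguments: {"type":"object","properties":{"commands":{"type":"array"}},"required":["commands"]}

```bash
mkdir -p pics; python3 - <<'E'
from station import r,viewer,spotter
import cv2,numpy as np
s=r.sense();print(s['tcp_pos'],s['ee_rot'],s['time_s'])
for n in('scene','top'):
    p=viewer.capture(n);cv2.imwrite(f'pics/{n}0.png',cv2.resize(p['image'][:,:,::-1],None,fx=1.5,fy=1.5))
    print(n,p['fx'],p['cx'],p['cy'],p['dist'],np.round(p['R'],4).tolist(),p['t'])
    for k in('plate','plate_line','ledge','crucible','tongs','jar'):
        print(k,[(np.round(d['uv']).tolist(),round(d['score'],2)) for d in spotter.find_in(k,p)][:4])
E
```

```text
[ 0.2384734  -0.57711213  0.24044756] [[-9.23846512e-04 -3.81698876e-01  9.24286273e-01]
 [ 1.99619995e-03  9.24284122e-01  3.81699983e-01]
 [-9.99997581e-01  2.19769241e-03 -9.19493835e-05]] 0.0
scene 410.06868865956807 253.80146924054458 192.58943165340122 [-0.01580484  0.          0.          0.          0.        ] [[-0.7096, 0.7046, 0.0031], [0.4131, 0.4196, -0.8083], [-0.5708, -0.5723, -0.5888]] [ 0.39429137 -0.17097752  1.46706593]
plate [([286.0, 212.0], 0.82), ([310.0, 307.0], 0.75), ([351.0, 220.0], 0.71), ([378.0, 289.0], 0.29)]
plate_line [([284.0, 211.0], 0.82), ([307.0, 308.0], 0.57), ([347.0, 216.0], 0.51)]
ledge [([213.0, 204.0], 0.75), ([266.0, 202.0], 0.59)]
crucible [([227.0, 169.0], 0.75)]
tongs [([276.0, 180.0], 0.67)]
jar [([257.0, 249.0], 0.98), ([149.0, 158.0], 0.68)]
top 481.3181888567854 256.53517208088 181.7891209200747 [-0.20942713  0.          0.          0.          0.        ] [[-0.0097, -0.9999, 0.0087], [-0.9974, 0.009, -0.0714], [0.0713, -0.0094, -0.9974]] [0.00787022 0.53722493 1.63303325]
plate [([224.0, 175.0], 0.88), ([168.0, 139.0], 0.75), ([197.0, 228.0], 0.57)]
plate_line [([222.0, 179.0], 0.78), ([169.0, 138.0], 0.74), ([199.0, 228.0], 0.62)]
ledge [([252.0, 182.0], 0.7)]
crucible [([296.0, 177.0], 0.4)]
tongs [([296.0, 179.0], 0.61), ([264.0, 214.0], 0.6)]
jar [([219.0, 141.0], 0.55)]
```

View pics/top0.png

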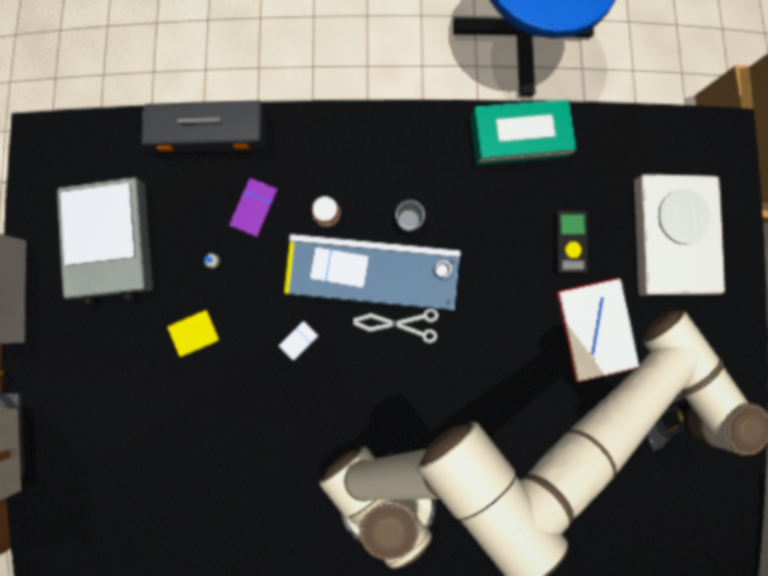

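View pics/scene0.png

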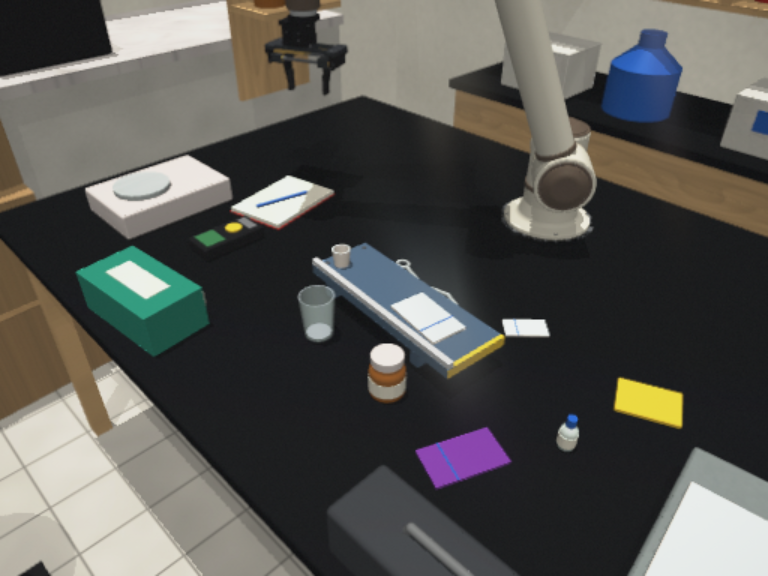

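The top view shows the ledge plate at (224,178), a smaller white plate on the bench at (198,227) and a purple one at (168,138), all in unscaled pixels. I choose the larger white one on the ledge. Next I'll make a metric rectified crop to check it and measure.

```bash
cat >h.py <<'E'
import numpy as np,cv2
from station import r,viewer,spotter,job
def proj(p,X):
    return cv2.projectPoints(np.float64(X).reshape(-1,1,3),cv2.Rodrigues(np.array(p['R']))[0],np.float64(p['t']),
      np.array([[p['fx'],0,p['cx']],[0,p['fy'],p['cy']],[0,0,1.]]),np.float64(p['dist']))[0].reshape(-1,2)
def back(p,uv,z):
    K=np.array([[p['fx'],0,p['cx']],[0,p['fy'],p['cy']],[0,0,1.]])
    n=cv2.undistortPoints(np.float64(uv).reshape(-1,1,2),K,np.float64(p['dist'])).reshape(-1,2)
    R=np.array(p['R']);c=-R.T@p['t'];d=np.c_[n,np.ones(len(n))]@R
    return c+d*((z-c[2])/d[:,2])[:,None]
def rect(p,x0,x1,y0,y1,z,s=.001):
    # rows: x decreasing downwards; columns: y decreasing to the right
    xs=np.arange(x1,x0,-s);ys=np.arange(y1,y0,-s)
    Y,X=np.meshgrid(ys,xs);uv=proj(p,np.stack([X,Y,0*X+z],-1)).reshape(*X.shape,2).astype(np.float32)
    return cv2.remap(p['image'],uv,None,cv2.INTER_CUBIC)
E
python3 - <<'E'
from h import *
p=viewer.capture('top');q=viewer.capture('scene')
print(np.round(back(p,[[193,158],[307,167],[303,206],[190,196]],.06),3).tolist())
c=back(p,[[250,180]],.06)[0]
b=(c[0]-.14,c[0]+.14,c[1]-.24,c[1]+.24,.063);print(b)
im=np.vstack([rect(p,*b),rect(q,*b)])
cv2.imwrite('pics/rect0.png',im[:,:,::-1])
E
```

```text
[[0.617, 0.217, 0.06], [0.583, -0.167, 0.06], [0.452, -0.152, 0.06], [0.489, 0.227, 0.06]]
(np.float64(0.4005594074350335), np.float64(0.6805594074350335), np.float64(-0.21496226965499265), np.float64(0.2650377303450073), 0.063)
```

View pics/rect0.png

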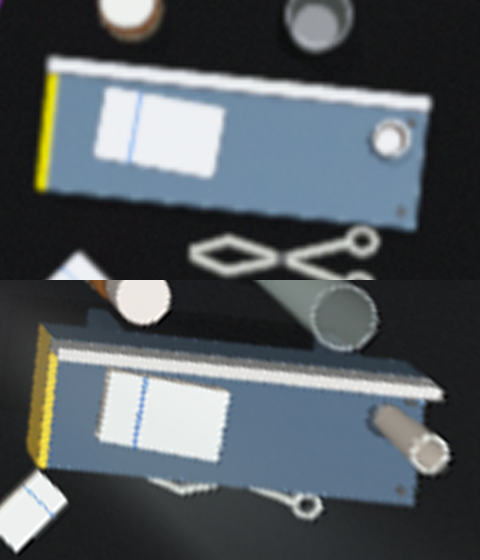

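The crop confirms the choice: the large white plate with the blue line near its yellow-end side lies on the ledge. Both views agree to a few mm. Measuring now.

```bash
cat >>h.py <<'E'
B=(.40,.70,-.22,.30)
def wxy(c): # (col,row)-> world
    c=np.float64(c);return np.stack([B[1]-.001*c[...,1],B[3]-.001*c[...,0]],-1)
def line(pts): return cv2.fitLine(np.float32(pts),cv2.DIST_HUBER,0,.01,.01).ravel()
def ledge(p):
    a=rect(p,*B,.06).astype(int);Rr,G,Bl=a[...,0],a[...,1],a[...,2]
    yel=(Rr-Bl>60)&(G-Bl>40); yel=cv2.morphologyEx(yel.astype(np.uint8),cv2.MORPH_OPEN,np.ones((5,5)))
    n,l,st,_=cv2.connectedComponentsWithStats(yel);k=1+st[1:,4].argmax();yel=l==k
    blu=(Bl-Rr>25)&(Bl>90)
    blu=cv2.morphologyEx(blu.astype(np.uint8),cv2.MORPH_OPEN,np.ones((7,7)))
    n,l,st,_=cv2.connectedComponentsWithStats(blu);blu=l==1+st[1:,4].argmax()
    cols=np.where(blu.any(0))[0];lo,hi=cols[0]+25,cols[-1]-40
    fr=wxy([(c,np.where(blu[:,c])[0][-1]+.5) for c in range(lo,hi)])
    bk=wxy([(c,np.where(blu[:,c])[0][0]-.5) for c in range(lo,hi)])
    ys=np.where(yel.any(1))[0]
    en=wxy([(np.where(yel[r_])[0][0]-.5,r_) for r_ in ys[15:-15]])
    return line(fr),line(bk),line(en)
def plate(p):
    a=rect(p,*B,.066).astype(int);bg=(a.min(-1)>170)&(a[...,2]-a[...,0]<25)
    bg=cv2.morphologyEx(bg.astype(np.uint8),cv2.MORPH_CLOSE,np.ones((9,9)))
    bg=cv2.morphologyEx(bg,cv2.MORPH_OPEN,np.ones((25,25)))
    n,l,st,ce=cv2.connectedComponentsWithStats(bg);k=1+st[1:,4].argmax();
    pt=np.argwhere(l==k)[:,::-1];rc=cv2.minAreaRect(np.float32(pt))
    cor=wxy(cv2.boxPoints(rc)); 
    m=(cv2.erode((l==k).astype(np.uint8),np.ones((9,9)))>0)&(a[...,2]-a[...,0]>15)
    bl=wxy(np.argwhere(m)[:,::-1]) 
    return wxy(ce[k]),rc[1],cor,bl.mean(0),line(bl)
def rep(p,q,L=None):
    for n,v in(('top',p),('scene',q)):
        if L is None: print(n,'front/back/end lines',[(np.round(x[2:],4).tolist(),round(float(np.degrees(np.arctan2(x[1],x[0]))),2)) for x in ledge(v)])
        c,s,cor,b,bl=plate(v);print(n,'plate',np.round(c,4),np.round(s,1),'line',np.round(b,4),np.degrees(np.arctan2(bl[1],bl[0])).round(2));print(np.round(cor,4).tolist())
E
python3 - <<'E'
from h import *
rep(viewer.capture('top'),viewer.capture('scene'))
E
```

```text
top front/back/end lines [([0.4706000089645386, 0.03449999913573265], 83.92), ([0.5896999835968018, 0.03449999913573265], 83.99), ([0.5490000247955322, 0.22630000114440918], -6.26)]
top plate [0.5483 0.1056] [121.7  71.5] line [0.5535 0.1303] -10.07
[[0.5233, 0.1717], [0.5938, 0.1593], [0.5728, 0.0395], [0.5024, 0.0518]]
scene front/back/end lines [([0.4717999994754791, 0.03449999913573265], 83.88), ([0.5455999970436096, 0.020600000396370888], -74.39), ([0.5633999705314636, 0.23100000619888306], -6.33)]
scene plate [0.5539 0.1068] [123.7  92.8] line [0.564  0.1255] -9.63
[[0.5205, 0.1714], [0.6123, 0.1582], [0.5948, 0.0357], [0.503, 0.0489]]
```

Request:
play_rows:
  commands:
    - {"fingers":-0.4,"tx":0,"ty":0.182,"tz":0.163,"ax":0.158,"ay":0,"az":0}
    - {"fingers":-0.4,"tx":0,"ty":0.182,"tz":0.163,"ax":0.158,"ay":0,"az":0}
    - {"fingers":-0.4,"tx":0,"ty":0.182,"tz":0.163,"ax":0.158,"ay":0,"az":0}
    - {"fingers":-0.4,"tx":0,"ty":0.182,"tz":0.163,"ax":0.158,"ay":0,"az":0}
    - {"fingers":-0.4,"tx":0,"ty":0.182,"tz":0.163,"ax":0.158,"ay":0,"az":0}

```text
time_s: 1.32
tcp_pos: [0.2998, -0.4022, 0.2417]
ee_rot: [[0.0, 0.108, 0.994], [0.0, 0.994, -0.108], [-1.0, 0.0, 0.0]]
wrist_force: [0.3, -0.4, 0.8]
gripper_width: 0.74
```

Request:
play_rows:
  commands:
    - {"fingers":-0.4,"tx":0,"ty":0.238,"tz":0.056,"ax":0,"ay":0,"az":0}
    - {"fingers":-0.4,"tx":0,"ty":0.238,"tz":0.056,"ax":0,"ay":0,"az":0}
    - {"fingers":-0.4,"tx":0,"ty":0.238,"tz":0.056,"ax":0,"ay":0,"az":0}
    - {"fingers":-0.4,"tx":0,"ty":0.238,"tz":0.056,"ax":0,"ay":0,"az":0}
    - {"fingers":-0.4,"tx":0,"ty":0.238,"tz":0.056,"ax":0,"ay":0,"az":0}

```text
time_s: 1.73
tcp_pos: [0.3606, -0.2285, 0.2421]
ee_rot: [[0.002, 0.101, 0.995], [0.0, 0.995, -0.101], [-1.0, 0.0, 0.002]]
wrist_force: [-0.3, -0.8, 0.0]
gripper_width: 0.7
```

Request:
play_rows:
  commands:
    - {"fingers":-0.4,"tx":0,"ty":0.238,"tz":0.056,"ax":0,"ay":0,"az":0}
    - {"fingers":-0.4,"tx":0,"ty":0.238,"tz":0.056,"ax":0,"ay":0,"az":0}
    - {"fingers":-0.4,"tx":0,"ty":0.238,"tz":0.056,"ax":0,"ay":0,"az":0}
    - {"fingers":-0.4,"tx":0,"ty":0.238,"tz":0.056,"ax":0,"ay":0,"az":0}
    - {"fingers":-0.4,"tx":0,"ty":0.238,"tz":0.056,"ax":0,"ay":0,"az":0}

```text
time_s: 2.15
tcp_pos: [0.4217, -0.055, 0.2421]
ee_rot: [[0.002, 0.101, 0.995], [0.001, 0.995, -0.101], [-1.0, 0.001, 0.002]]
wrist_force: [0.4, -0.4, -0.1]
gripper_width: 0.701
```

Request:
play_rows:
  commands:
    - {"fingers":-0.4,"tx":0,"ty":0.238,"tz":0.056,"ax":0,"ay":0,"az":0}
    - {"fingers":-0.4,"tx":0,"ty":0.238,"tz":0.056,"ax":0,"ay":0,"az":0}
    - {"fingers":-0.4,"tx":0,"ty":0.238,"tz":0.056,"ax":0,"ay":0,"az":0}
    - {"fingers":-0.4,"tx":0,"ty":0.238,"tz":0.056,"ax":0,"ay":0,"az":0}
    - {"fingers":-0.4,"tx":0,"ty":0.238,"tz":0.056,"ax":0,"ay":0,"az":0}

```text
time_s: 2.57
tcp_pos: [0.4823, 0.1188, 0.2417]
ee_rot: [[0.002, 0.101, 0.995], [0.001, 0.995, -0.101], [-1.0, 0.001, 0.002]]
wrist_force: [0.7, -0.1, -0.0]
gripper_width: 0.703
```

Request:
play_rows:
  commands:
    - {"fingers":-0.4,"tx":0.207,"ty":0,"tz":0,"ax":0,"ay":0,"az":0}
    - {"fingers":-0.4,"tx":0.207,"ty":0,"tz":0,"ax":0,"ay":0,"az":0}
    - {"fingers":-0.4,"tx":0.207,"ty":0,"tz":0,"ax":0,"ay":0,"az":0}
    - {"fingers":-0.4,"tx":0.207,"ty":0,"tz":0,"ax":0,"ay":0,"az":0}
    - {"fingers":-0.4,"tx":0.207,"ty":0,"tz":0,"ax":0,"ay":0,"az":0}

```text
time_s: 2.98
tcp_pos: [0.4786, 0.1134, 0.0821]
ee_rot: [[-0.007, 0.105, 0.994], [-0.004, 0.994, -0.105], [-1.0, -0.005, -0.007]]
wrist_force: [-0.6, -1.0, -0.2]
gripper_width: 0.703
```

Request:
play_rows:
  commands:
    - {"fingers":-0.4,"tx":0.002,"ty":0,"tz":0,"ax":0,"ay":0,"az":0}
    - {"fingers":-0.4,"tx":0.004,"ty":0,"tz":0,"ax":0,"ay":0,"az":0}
    - {"fingers":-0.4,"tx":0.004,"ty":0,"tz":0,"ax":0,"ay":0,"az":0}

```text
time_s: 3.23
tcp_pos: [0.4816, 0.115, 0.085]
ee_rot: [[0.003, 0.105, 0.995], [0.002, 0.995, -0.105], [-1.0, 0.002, 0.002]]
wrist_force: [-0.2, -0.7, 0.4]
gripper_width: 0.702
```

```bash
python3 - <<'E'
from h import *
q=viewer.capture('scene');b=(.40,.70,-.22,.30)
p=viewer.capture('top');print(r.sense()['tcp_pos'])
cv2.imwrite('pics/a1.png',np.hstack([cv2.resize(q['image'][130:270,190:360],None,fx=2.3,fy=2.3),cv2.resize(p['image'][130:270,170:340],None,fx=2.3,fy=2.3)])[:,:,::-1])
E
```

```text
[0.48148484 0.11496946 0.08494451]
```

View pics/a1.png

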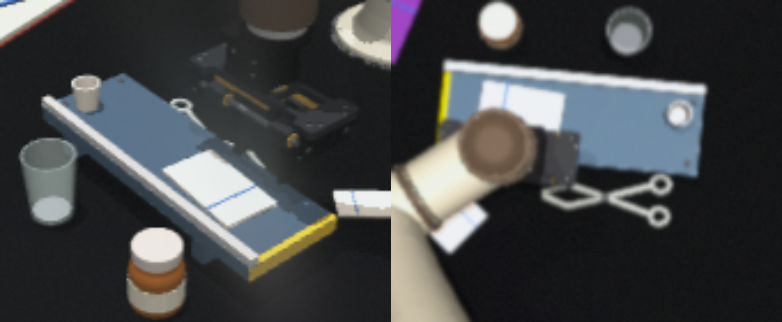

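```bash
python3 - <<'E'
from h import *
q=viewer.capture('scene');s=r.sense();R=np.array(s['ee_rot']);t=s['tcp_pos']
for x,y,z in[(.019,.04,.01),(.019,-.04,.01),(-.051,.095,0),(-.051,-.095,0),(0,.04,0)]:
    u=proj(q,t+R@[x,y,z])[0];print((x,y,z),np.round(u),np.round((u-[190,130])*2.3))
cv2.imwrite('pics/a2.png',cv2.resize(q['image'][140:220,250:350],None,fx=7,fy=7)[:,:,::-1].clip(0,85)*3)
E
```

```text
(0.019, 0.04, 0.01) [312. 210.] [282. 184.]
(0.019, -0.04, 0.01) [291. 196.] [233. 151.]
(-0.051, 0.095, 0) [334. 197.] [332. 153.]
(-0.051, -0.095, 0) [281. 164.] [210.  78.]
(0, 0.04, 0) [316. 203.] [289. 167.]
```

View pics/a2.png

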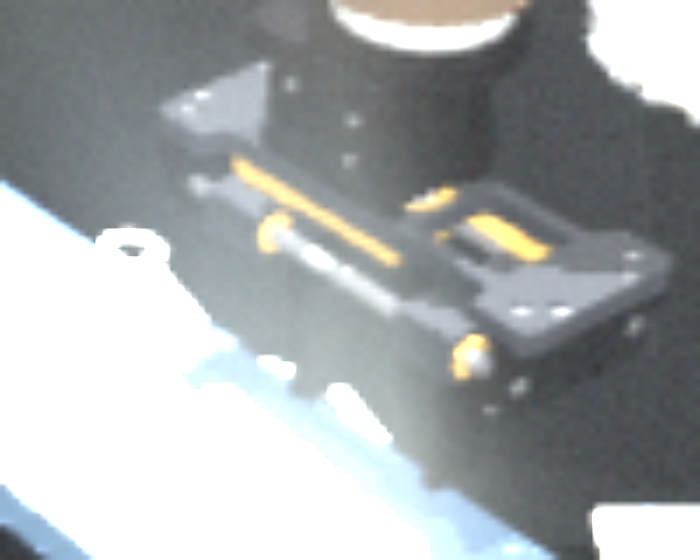

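The fingertips are where predicted, at about (293,195) and (311,208). I'll lower slowly to find the ledge surface.

Request:
play_rows:
  commands:
    - {"fingers":-0.4,"tx":0.0013,"ty":0,"tz":0,"ax":0,"ay":0,"az":0}
    - {"fingers":-0.4,"tx":0.0026,"ty":0,"tz":0,"ax":0,"ay":0,"az":0}
    - {"fingers":-0.4,"tx":0.0033,"ty":0,"tz":0,"ax":0,"ay":0,"az":0}
    - {"fingers":-0.4,"tx":0.0033,"ty":0,"tz":0,"ax":0,"ay":0,"az":0}

```text
time_s: 3.72
tcp_pos: [0.4806, 0.1146, 0.0808]
ee_rot: [[-0.0, 0.104, 0.995], [-0.0, 0.995, -0.104], [-1.0, -0.0, -0.0]]
wrist_force: [-0.8, 0.2, 0.1]
gripper_width: 0.702
```

Request:
play_rows:
  commands:
    - {"fingers":-0.4,"tx":0.001,"ty":0,"tz":0,"ax":0,"ay":0,"az":0}
    - {"fingers":-0.4,"tx":0.001,"ty":0,"tz":0,"ax":0,"ay":0,"az":0}
    - {"fingers":-0.4,"tx":0.001,"ty":0,"tz":0,"ax":0,"ay":0,"az":0}

```text
time_s: 3.97
tcp_pos: [0.4807, 0.1146, 0.08]
ee_rot: [[-0.0, 0.104, 0.995], [-0.0, 0.995, -0.104], [-1.0, -0.0, -0.0]]
wrist_force: [0.3, -0.6, -0.0]
gripper_width: 0.698
```

Request:
play_rows:
  commands:
    - {"fingers":-0.4,"tx":-0.001,"ty":0,"tz":0.006,"ax":0,"ay":0,"az":0}
    - {"fingers":-0.4,"tx":-0.001,"ty":0,"tz":0.012,"ax":0,"ay":0,"az":0}
    - {"fingers":-0.4,"tx":-0.001,"ty":0,"tz":0.018,"ax":0,"ay":0,"az":0}
    - {"fingers":-0.4,"tx":-0.001,"ty":0,"tz":0.021,"ax":0,"ay":0,"az":0}
    - {"fingers":-0.4,"tx":-0.001,"ty":0,"tz":0.024,"ax":0,"ay":0,"az":0}

```text
time_s: 4.38
tcp_pos: [0.4991, 0.1127, 0.0807]
ee_rot: [[-0.0, 0.105, 0.994], [-0.0, 0.994, -0.105], [-1.0, -0.0, -0.0]]
wrist_force: [-0.8, 0.1, 0.6]
gripper_width: 0.7
```

Request:
play_rows:
  commands:
    - {"fingers":-0.4,"tx":0,"ty":0,"tz":0.003,"ax":0,"ay":0,"az":0}
    - {"fingers":-0.4,"tx":0,"ty":0,"tz":0.006,"ax":0,"ay":0,"az":0}
    - {"fingers":-0.4,"tx":0,"ty":0,"tz":0.009,"ax":0,"ay":0,"az":0}
    - {"fingers":-0.4,"tx":0,"ty":0,"tz":0.012,"ax":0,"ay":0,"az":0}
    - {"fingers":-0.4,"tx":0,"ty":0,"tz":0.015,"ax":0,"ay":0,"az":0}

```text
time_s: 4.8
tcp_pos: [0.51, 0.1116, 0.0807]
ee_rot: [[-0.0, 0.104, 0.995], [0.0, 0.995, -0.104], [-1.0, 0.0, -0.0]]
wrist_force: [-1.0, 0.3, -0.2]
gripper_width: 0.699
```

Request:
play_rows:
  commands:
    - {"fingers":-0.4,"tx":0,"ty":0,"tz":0.002,"ax":0,"ay":0,"az":0}
    - {"fingers":-0.4,"tx":0,"ty":0,"tz":0.004,"ax":0,"ay":0,"az":0}
    - {"fingers":-0.4,"tx":0,"ty":0,"tz":0.006,"ax":0,"ay":0,"az":0}
    - {"fingers":-0.4,"tx":0,"ty":0,"tz":0.006,"ax":0,"ay":0,"az":0}

```text
time_s: 5.13
tcp_pos: [0.5147, 0.1112, 0.0808]
ee_rot: [[0.0, 0.104, 0.995], [0.0, 0.995, -0.104], [-1.0, 0.0, 0.0]]
wrist_force: [-0.2, -0.2, -0.2]
gripper_width: 0.699
```

Request:
play_rows:
  commands:
    - {"fingers":-0.4,"tx":0,"ty":0,"tz":0.002,"ax":0,"ay":0,"az":0}
    - {"fingers":-0.4,"tx":0,"ty":0,"tz":0.003,"ax":0,"ay":0,"az":0}
    - {"fingers":-0.4,"tx":0,"ty":0,"tz":0.003,"ax":0,"ay":0,"az":0}

```text
time_s: 5.38
tcp_pos: [0.5158, 0.1109, 0.0808]
ee_rot: [[-0.002, 0.105, 0.995], [-0.0, 0.995, -0.105], [-1.0, -0.0, -0.002]]
wrist_force: [-4.2, 1.8, 2.0]
gripper_width: 0.701
```

Request:
play_rows:
  commands:
    - {"fingers":-0.4,"tx":0,"ty":0,"tz":0.001,"ax":0,"ay":0,"az":0}
    - {"fingers":-0.4,"tx":0,"ty":0,"tz":0.001,"ax":0,"ay":0,"az":0}

```text
time_s: 5.55
tcp_pos: [0.5159, 0.1109, 0.0808]
ee_rot: [[-0.003, 0.105, 0.995], [-0.0, 0.995, -0.105], [-1.0, -0.001, -0.003]]
wrist_force: [-5.5, 3.0, 3.5]
gripper_width: 0.7
```

```bash
python3 - <<'E'
from h import *
q=viewer.capture('scene');p=viewer.capture('top')
b=(.48,.64,-.02,.26,.066,.0007)
cv2.imwrite('pics/a3.png',np.hstack([rect(p,*b),rect(q,*b)])[:,:,::-1])
E
```

```text
(no output)
```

View pics/a3.png

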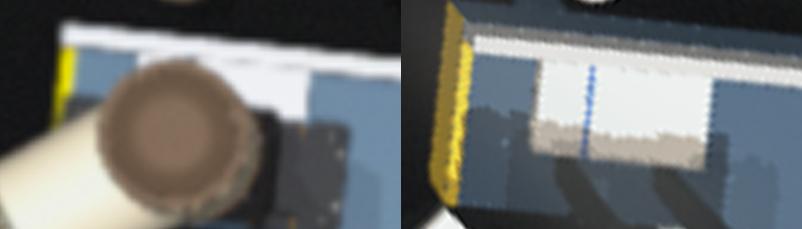

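The plate is seated against the rail with about 5 N of contact force. Now I'll back off, rise and check the joints for the 90° turn.

Request:
play_rows:
  commands:
    - {"fingers":-0.4,"tx":0,"ty":0,"tz":-0.02,"ax":0,"ay":0,"az":0}
    - {"fingers":-0.4,"tx":0,"ty":0,"tz":-0.04,"ax":0,"ay":0,"az":0}
    - {"fingers":0.4,"tx":-0.05,"ty":0,"tz":-0.04,"ax":0,"ay":0,"az":0}
    - {"fingers":0.4,"tx":-0.1,"ty":0,"tz":-0.04,"ax":0,"ay":0,"az":0}
    - {"fingers":0.4,"tx":-0.1,"ty":0,"tz":-0.04,"ax":0,"ay":0,"az":0}

```text
time_s: 6.07
tcp_pos: [0.4923, 0.1159, 0.1631]
ee_rot: [[0.015, 0.102, 0.995], [0.005, 0.995, -0.102], [-1.0, 0.007, 0.015]]
wrist_force: [1.8, 0.4, 0.6]
gripper_width: 0.553
```

```bash
python3 - <<'E'
from h import *
s=r.sense();print(s['joints'],s['tcp_pos'],s['gripper_width'])
E
```

```text
[  31.78060207   14.41843173  -23.24105139    0.24779686  -51.43100892
 -127.76340812] [0.49233942 0.11590666 0.16312437] 0.5529213265190026
```

Request:
play_rows:
  commands:
    - {"fingers":0.42,"tx":0,"ty":0,"tz":0,"ax":-0.167,"ay":0,"az":0}
    - {"fingers":0.42,"tx":0,"ty":0,"tz":0,"ax":-0.167,"ay":0,"az":0}
    - {"fingers":0.42,"tx":0,"ty":0,"tz":0,"ax":-0.167,"ay":0,"az":0}
    - {"fingers":0.42,"tx":0,"ty":0,"tz":0,"ax":-0.167,"ay":0,"az":0}
    - {"fingers":0.42,"tx":0,"ty":0,"tz":0,"ax":-0.167,"ay":0,"az":0}

```text
time_s: 6.48
tcp_pos: [0.4883, 0.1141, 0.1561]
ee_rot: [[0.002, -0.411, 0.912], [0.001, 0.912, 0.411], [-1.0, -0.0, 0.002]]
wrist_force: [0.5, 1.0, 0.3]
gripper_width: 0.299
```

Request:
play_rows:
  commands:
    - {"fingers":0.42,"tx":0,"ty":0,"tz":0,"ax":-0.167,"ay":0,"az":0}
    - {"fingers":0.42,"tx":0,"ty":0,"tz":0,"ax":-0.167,"ay":0,"az":0}
    - {"fingers":0.42,"tx":0,"ty":0,"tz":0,"ax":-0.167,"ay":0,"az":0}
    - {"fingers":0.42,"tx":0,"ty":0,"tz":0,"ax":-0.167,"ay":0,"az":0}
    - {"fingers":0.42,"tx":0,"ty":0,"tz":0,"ax":-0.167,"ay":0,"az":0}

```text
time_s: 6.9
tcp_pos: [0.488, 0.1141, 0.1559]
ee_rot: [[0.001, -0.811, 0.585], [0.0, 0.585, 0.811], [-1.0, -0.001, 0.001]]
wrist_force: [1.1, 0.6, -0.5]
gripper_width: 0.288
```

Request:
play_rows:
  commands:
    - {"fingers":0.42,"tx":0,"ty":0,"tz":0,"ax":-0.167,"ay":0,"az":0}
    - {"fingers":0.42,"tx":0,"ty":0,"tz":0,"ax":-0.167,"ay":0,"az":0}
    - {"fingers":0.42,"tx":0,"ty":0,"tz":0,"ax":-0.167,"ay":0,"az":0}
    - {"fingers":0.42,"tx":0,"ty":0,"tz":0,"ax":-0.167,"ay":0,"az":0}
    - {"fingers":0.42,"tx":0,"ty":0,"tz":0,"ax":-0.167,"ay":0,"az":0}

```text
time_s: 7.32
tcp_pos: [0.4878, 0.114, 0.1559]
ee_rot: [[0.001, -0.995, 0.102], [0.0, 0.102, 0.995], [-1.0, -0.001, 0.0]]
wrist_force: [-0.0, 0.8, 0.5]
gripper_width: 0.289
```

Request:
play_rows:
  commands:
    - {"fingers":0.42,"tx":0,"ty":-0.091,"tz":-0.128,"ax":0,"ay":0,"az":0}
    - {"fingers":0.42,"tx":0,"ty":-0.091,"tz":-0.128,"ax":0,"ay":0,"az":0}
    - {"fingers":0.42,"tx":0,"ty":-0.091,"tz":-0.128,"ax":0,"ay":0,"az":0}
    - {"fingers":0.42,"tx":0,"ty":-0.091,"tz":-0.128,"ax":0,"ay":0,"az":0}
    - {"fingers":0.42,"tx":0,"ty":-0.091,"tz":-0.128,"ax":0,"ay":0,"az":0}

```text
time_s: 7.73
tcp_pos: [0.5462, 0.0099, 0.1554]
ee_rot: [[-0.0, -0.994, 0.109], [-0.0, 0.109, 0.994], [-1.0, 0.0, -0.0]]
wrist_force: [-0.9, 0.0, -0.2]
gripper_width: 0.288
```

```bash
cat >>h.py <<'E'
def led(P): P=np.array(P);return np.array([P[0]*.9944-P[1]*.1054-.5296,P[0]*.1054+P[1]*.9944-.0929])
E
python3 - <<'E'
from h import *
s=r.sense();print(led(s['tcp_pos']),s['tcp_pos'],s['gripper_width'])
p=viewer.capture('top');q=viewer.capture('scene')
b=(.48,.64,-.02,.26,.066,.0007)
cv2.imwrite('pics/a4.png',np.hstack([rect(p,*b),rect(q,*b)])[:,:,::-1])
c,_,cor,bl,_=plate(p);print(led(c),led(bl),[led(x) for x in cor])
E
```

```text
[ 0.01253468 -0.02543597] [0.54624193 0.00994583 0.15537832] 0.2875699586592069h.py:42: RuntimeWarning: Mean of empty slice.
  return wxy(ce[k]),rc[1],cor,bl.mean(0),line(bl)
  ret = um.true_divide(
Traceback (most recent call last):
  File "h.py", line 42, in plate
    return wxy(ce[k]),rc[1],cor,bl.mean(0),line(bl)
                                           ~~~~^^^^
  File "h.py", line 19, in line
    def line(pts): return cv2.fitLine(np.float32(pts),cv2.DIST_HUBER,0,.01,.01).ravel()
                          ~~~~~~~~~~~^^^^^^^^^^^^^^^^^^^^^^^^^^^^^^^^^^^^^^^^^^
cv2.error: OpenCV(4.12.0) /io/opencv/modules/imgproc/src/linefit.cpp:50: error: (-215:Assertion failed) count > 0 in function 'fitLine2D_wods'
```

View pics/a4.png

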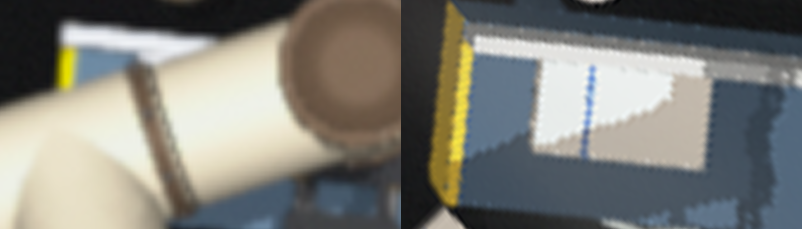

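Request:
play_rows:
  commands:
    - {"fingers":0.42,"tx":0.05,"ty":-0.005,"tz":0,"ax":0,"ay":0,"az":0}
    - {"fingers":0.42,"tx":0.097,"ty":-0.005,"tz":0,"ax":0,"ay":0,"az":0}
    - {"fingers":0.42,"tx":0.097,"ty":-0.005,"tz":0,"ax":0,"ay":0,"az":0}
    - {"fingers":0.42,"tx":0.097,"ty":-0.005,"tz":0,"ax":0,"ay":0,"az":0}
    - {"fingers":0.42,"tx":0.097,"ty":-0.005,"tz":0,"ax":0,"ay":0,"az":0}

```text
time_s: 8.25
tcp_pos: [0.549, 0.0121, 0.0831]
ee_rot: [[-0.0, -0.995, 0.101], [-0.0, 0.101, 0.995], [-1.0, 0.0, -0.0]]
wrist_force: [-0.2, -0.3, -0.7]
gripper_width: 0.287
```

Request:
play_rows:
  commands:
    - {"fingers":0.42,"tx":0.003,"ty":0,"tz":0,"ax":0,"ay":0,"az":0}
    - {"fingers":0.42,"tx":0.003,"ty":0,"tz":0.008,"ax":0,"ay":0,"az":0}
    - {"fingers":0.42,"tx":0.003,"ty":0,"tz":0.016,"ax":0,"ay":0,"az":0}
    - {"fingers":0.42,"tx":0.003,"ty":0,"tz":0.024,"ax":0,"ay":0,"az":0}
    - {"fingers":0.42,"tx":0.003,"ty":0,"tz":0.028,"ax":0,"ay":0,"az":0}

```text
time_s: 8.67
tcp_pos: [0.5518, 0.0331, 0.0811]
ee_rot: [[0.001, -0.995, 0.101], [0.0, 0.101, 0.995], [-1.0, -0.001, 0.0]]
wrist_force: [-0.3, 0.3, -0.3]
gripper_width: 0.29
```

Request:
play_rows:
  commands:
    - {"fingers":0.42,"tx":0,"ty":0,"tz":0.006,"ax":0,"ay":0,"az":0}
    - {"fingers":0.42,"tx":0,"ty":0,"tz":0.012,"ax":0,"ay":0,"az":0}
    - {"fingers":0.42,"tx":0,"ty":0,"tz":0.018,"ax":0,"ay":0,"az":0}
    - {"fingers":0.42,"tx":0,"ty":0,"tz":0.024,"ax":0,"ay":0,"az":0}
    - {"fingers":0.42,"tx":0,"ty":0,"tz":0.03,"ax":0,"ay":0,"az":0}

```text
time_s: 9.08
tcp_pos: [0.5538, 0.0547, 0.0809]
ee_rot: [[-0.0, -0.995, 0.101], [-0.0, 0.101, 0.995], [-1.0, 0.0, -0.0]]
wrist_force: [0.9, -1.8, 1.1]
gripper_width: 0.289
```

Request:
play_rows:
  commands:
    - {"fingers":0.42,"tx":0,"ty":0,"tz":0.008,"ax":0,"ay":0,"az":0}
    - {"fingers":0.42,"tx":0,"ty":0,"tz":0.016,"ax":0,"ay":0,"az":0}
    - {"fingers":0.42,"tx":0,"ty":0,"tz":0.024,"ax":0,"ay":0,"az":0}
    - {"fingers":0.42,"tx":0,"ty":0,"tz":0.032,"ax":0,"ay":0,"az":0}
    - {"fingers":0.42,"tx":0,"ty":0,"tz":0.04,"ax":0,"ay":0,"az":0}

```text
time_s: 9.5
tcp_pos: [0.5569, 0.0849, 0.0809]
ee_rot: [[0.0, -0.995, 0.101], [-0.0, 0.101, 0.995], [-1.0, -0.0, 0.0]]
wrist_force: [0.6, -1.8, 1.0]
gripper_width: 0.292
```

Request:
play_rows:
  commands:
    - {"fingers":0.42,"tx":0,"ty":0,"tz":0.008,"ax":0,"ay":0,"az":0}
    - {"fingers":0.42,"tx":0,"ty":0,"tz":0.016,"ax":0,"ay":0,"az":0}
    - {"fingers":0.42,"tx":0,"ty":0,"tz":0.024,"ax":0,"ay":0,"az":0}
    - {"fingers":0.42,"tx":0,"ty":0,"tz":0.032,"ax":0,"ay":0,"az":0}
    - {"fingers":0.42,"tx":0,"ty":0,"tz":0.036,"ax":0,"ay":0,"az":0}

```text
time_s: 9.92
tcp_pos: [0.5597, 0.112, 0.0808]
ee_rot: [[0.0, -0.995, 0.101], [0.0, 0.101, 0.995], [-1.0, -0.0, 0.0]]
wrist_force: [0.1, -2.0, 1.1]
gripper_width: 0.287
```

```bash
python3 - <<'E'
from h import *
s=r.sense();print(led(s['tcp_pos']),s['tcp_pos'],s['wrist_force'])
q=viewer.capture('scene')
b=(.48,.66,.04,.30,.066,.0005)
a=rect(q,*b);cv2.imwrite('pics/a5.png',a[:,:,::-1])
E
```

```text
[0.01513704 0.07750499] [0.55968049 0.1120421  0.08077154] [ 0.13854564 -2.00418049  1.12845467]
```

View pics/a5.png

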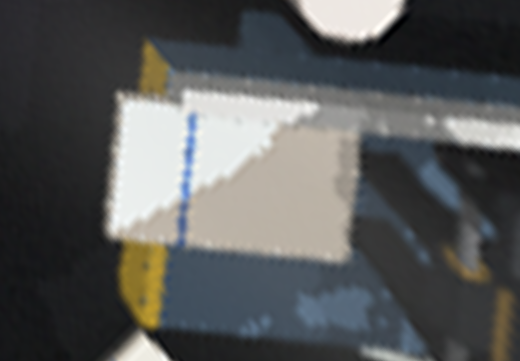

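Request:
play_rows:
  commands:
    - {"fingers":0.42,"tx":0,"ty":0,"tz":0.006,"ax":0,"ay":0,"az":0}
    - {"fingers":0.42,"tx":0,"ty":0,"tz":0.012,"ax":0,"ay":0,"az":0}
    - {"fingers":0.42,"tx":0,"ty":0,"tz":0.017,"ax":0,"ay":0,"az":0}
    - {"fingers":0.42,"tx":0,"ty":0,"tz":0.02,"ax":0,"ay":0,"az":0}
    - {"fingers":0.42,"tx":0,"ty":0,"tz":0.02,"ax":0,"ay":0,"az":0}

```text
time_s: 10.38
tcp_pos: [0.5612, 0.1267, 0.0807]
ee_rot: [[0.0, -0.995, 0.101], [0.0, 0.101, 0.995], [-1.0, -0.0, 0.0]]
wrist_force: [0.1, 0.1, 0.6]
gripper_width: 0.293
```

```bash
python3 - <<'E'
from h import *
s=r.sense();print(led(s['tcp_pos']))
q=viewer.capture('scene');a=rect(q,*B,.066).astype(int)
m=(a[...,2]-a[...,0]>25)&(a[...,2]>120);m[:105]=0;m[150:]=0;m[:,:60]=0;m[:,115:]=0
P=wxy(np.argwhere(m)[:,::-1]);print(len(P),led(np.median(P,0)),led(np.median(P,0))[1]-.19,P.min(0),P.max(0))
E
```

```text
[0.01512086 0.09225809]
231 [0.0178922 0.187362 ] -0.002638000000000029 [0.551 0.217] [0.595 0.225]
```

Request:
play_rows:
  commands:
    - {"fingers":0.42,"tx":0,"ty":0,"tz":0.003,"ax":0,"ay":0,"az":0}
    - {"fingers":0.42,"tx":0,"ty":0,"tz":0.003,"ax":0,"ay":0,"az":0}
    - {"fingers":0.42,"tx":0,"ty":0,"tz":-0.02,"ax":0,"ay":0,"az":0}
    - {"fingers":0.42,"tx":0,"ty":0,"tz":-0.04,"ax":0,"ay":0,"az":0}
    - {"fingers":0.42,"tx":0,"ty":0,"tz":-0.04,"ax":0,"ay":0,"az":0}

```text
time_s: 10.85
tcp_pos: [0.5571, 0.094, 0.0806]
ee_rot: [[-0.001, -0.995, 0.104], [-0.0, 0.104, 0.995], [-1.0, 0.001, -0.001]]
wrist_force: [-0.6, -0.6, -1.0]
gripper_width: 0.29
```

Request:
play_rows:
  commands:
    - {"fingers":0.42,"tx":-0.055,"ty":0,"tz":0,"ax":0,"ay":0,"az":0}
    - {"fingers":0.42,"tx":-0.11,"ty":0,"tz":0,"ax":0,"ay":0,"az":0}
    - {"fingers":0.42,"tx":-0.13,"ty":0.05,"tz":-0.05,"ax":0,"ay":0,"az":0}
    - {"fingers":0.42,"tx":-0.16,"ty":0.05,"tz":-0.1,"ax":0,"ay":0,"az":0}
    - {"fingers":0.42,"tx":-0.16,"ty":0.05,"tz":-0.15,"ax":0,"ay":0,"az":0}

```text
time_s: 11.27
tcp_pos: [0.5104, -0.005, 0.2035]
ee_rot: [[0.006, -0.995, 0.098], [0.001, 0.098, 0.995], [-1.0, -0.006, 0.002]]
wrist_force: [2.1, -0.1, -0.8]
gripper_width: 0.29
```

Request:
play_rows:
  commands:
    - {"fingers":0.42,"tx":0,"ty":0.02,"tz":-0.25,"ax":0,"ay":0,"az":0}
    - {"fingers":0.42,"tx":0,"ty":0.02,"tz":-0.25,"ax":0,"ay":0,"az":0}
    - {"fingers":0.42,"tx":0,"ty":0.02,"tz":-0.25,"ax":0,"ay":0,"az":0}
    - {"fingers":0.42,"tx":0,"ty":0.02,"tz":-0.25,"ax":0,"ay":0,"az":0}
    - {"fingers":0.42,"tx":0,"ty":0.02,"tz":-0.25,"ax":0,"ay":0,"az":0}

```text
time_s: 11.68
tcp_pos: [0.4751, -0.1933, 0.2002]
ee_rot: [[0.0, -0.995, 0.105], [-0.0, 0.105, 0.995], [-1.0, -0.0, -0.0]]
wrist_force: [0.7, 0.7, 0.5]
gripper_width: 0.289
```

Request:
play_rows:
  commands:
    - {"fingers":0.42,"tx":0,"ty":0.02,"tz":-0.25,"ax":0,"ay":0,"az":0}
    - {"fingers":0.42,"tx":0,"ty":0.02,"tz":-0.25,"ax":0,"ay":0,"az":0}
    - {"fingers":0.42,"tx":0,"ty":0.02,"tz":-0.25,"ax":0,"ay":0,"az":0}
    - {"fingers":0.42,"tx":0,"ty":0.02,"tz":-0.25,"ax":0,"ay":0,"az":0}
    - {"fingers":0.42,"tx":0,"ty":0.02,"tz":-0.25,"ax":0,"ay":0,"az":0}

```text
time_s: 12.1
tcp_pos: [0.4412, -0.3788, 0.1999]
ee_rot: [[0.0, -0.995, 0.105], [-0.001, 0.105, 0.995], [-1.0, -0.0, -0.001]]
wrist_force: [0.6, 1.3, -0.2]
gripper_width: 0.289
```

```bash
python3 - <<'E'
from h import *
p=viewer.capture('top');q=viewer.capture('scene')
b=(.44,.66,-.2,.30,.066,.00125)
cv2.imwrite('pics/a6.png',np.vstack([cv2.resize(rect(v,*b),None,fx=1.6,fy=1.6) for v in(p,q)])[:,:,::-1])
try:
    c,s,cor,bl,_=plate(p);print(led(c),s,led(bl),[led(x).round(4) for x in cor])
except Exception as e: print(e)
for v in(p,q):
    a=rect(v,*B,.066).astype(int)
    m=(a[...,2]-a[...,0]>25)&(a.sum(-1)>480);m[:110]=0;m[150:]=0;m[:,60:]*=1;m[:,:60]=0;m[:,100:]=0
    P=wxy(np.argwhere(m)[:,::-1])
    if len(P): print(len(P),led(np.median(P,0))-[0,.19])
E
```

```text
[0.02270685 0.16437034] (121.49785614013672, 84.99635314941406) [0.01828878 0.19227351] [array([-0.0185,  0.2271]), array([0.0665, 0.228 ]), array([0.0678, 0.1065]), array([-0.0172,  0.1056])]Traceback (most recent call last):
  File "<stdin>", line 10, in <module>
numpy._core._exceptions._UFuncOutputCastingError: Cannot cast ufunc 'multiply' output from dtype('int64') to dtype('bool') with casting rule 'same_kind'
```

View pics/a6.png

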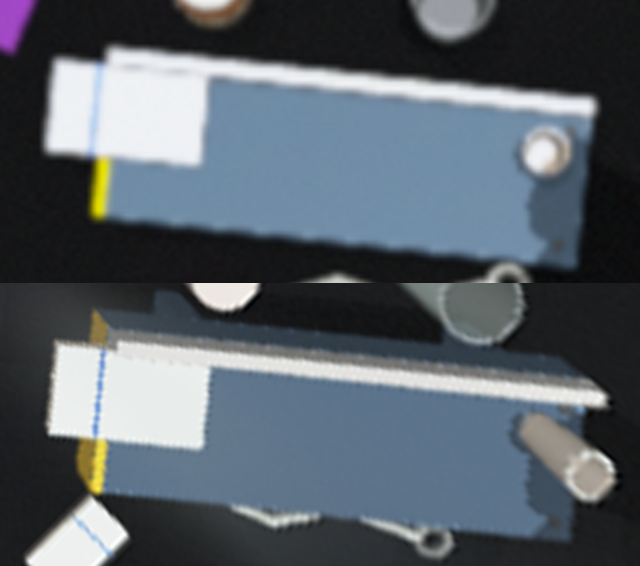

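The line reads +1.7 to +2.3 mm from the end in the top view. The front edge puts the plate's centre at x ≈ 17 mm (18 is fully seated), and the angle is about 0.01 rad. All are in tolerance and the arm is clear.

```bash
python3 -c "
from station import job
print(job.finish_job())"
```

```text
the job is handed in; nothing more can be done
None
```

The job is handed in. The plate lies against the rail with its leading end out past the yellow end, and my last checks put it within every tolerance.

I pushed its front edge with two fingertips until it met the rail with about 5 N. Then I turned the gripper 90°, pushed the trailing end along the rail in small steps, and moved the arm clear.

| Check | Last measurement | Limit |
|---|---|---|
| Blue line to ledge end | about +2 mm (top view) | ±8 mm |
| Plate centre from ledge centre, towards the rail | about 17 mm (18 mm is touching) | above 13 mm |
| Angle to the rail | about 0.01 rad | 0.05 rad |

- **Time and contact:** the arm's clock stood at about 12 s of the allowed 54 s. The largest reported wrist force was about 7 N, and nothing else looked moved in the last picture.
- **Disagreement between views:** the scene view read −2.6 mm for the line before the last nudge of about 2 mm. The two views therefore differ by about 2 to 3 mm, about what the camera calibration allows.
- **Failed check:** my last script stopped on a coding error before it could measure the line again in the scene view. The final line figure therefore comes from the top view, and by eye the scene picture agrees.
- **Merged outline:** the top-view outline of the plate ran into the white rail, so its position comes from the front edge instead.

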